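Move the clip-fit port cover to the open ion source

TASK

The blue dust cover is clipped onto one of the two ion-source modules: press its two orange side tabs together to unclip it, lift it straight off, and clip it onto the open port of the other module. Keep the tabs pressed while you push it gently down against the springy seal until it is fully home, then let go so that both tabs spring out under the lips and hold it. Never push, pull or pry hard on either module (they are delicate; some 20 N is already too rough), and leave everything else on the bench where it is.

Things in the scene. Friction and masses are not known exactly. Their poses are not given: they have to be found in the camera images.
- cover_grip (a point): Centre of the blue plastic cover, between its two orange tabs. Cover: 72 mm along its x, 56 mm over the tabs along its y, 52 mm high, 65 to 135 g; its z points up, the tabs face +y and -y. Tab pads: 24 mm wide (x), flat outer faces 28 mm from the centre, from 22 mm below to 12 mm above this point. A block 40 x 31 mm lies between them, top 4 mm above this point.
- cover_foot (a point): Middle of the cover's underside (bottom of its plug), 42 mm below cover_grip. Plug 52 (x) x 31 (y) mm. Flange ends reach 36 mm in x and 28 mm in y, underside 14 mm above this point. Each tab ends below in a square outward hook, 18 mm wide, 33 mm from the centre line, its top 10 mm above this point. Half a turn about z makes no difference.
- tab_left (a joint): How far the tab on the cover's +y side is pressed in, m: 0 sprung out, 0.006 fully in (stop). Spring: 3 N to start, about 10 N at the stop; the friction of the loaded hook under its lip comes on top. A hook clears its lip once the tab is in by 0.0045 with the cover central: press both tabs to the stop.
- tab_right (a joint): The same for the tab on the cover's -y side.
- source_a_home (a point): Point on module source_a where cover_grip lies while the cover is clipped home there, with the module's axes (z up; tabs to its +y and -y). It carries the cover at the start. A fixed aluminium box 130 x 130 mm on levelling feet (height varies by 10 mm), top plate 51 mm below this point, with a white port frame on it: 78 (x) x 86 (y) mm, top of its lips 24 mm below this point.
- source_a_seat (a point): Middle of source_a's port frame, level with the lips' undersides, 32 mm below source_a_home. In each port two lips along x, 8 mm thick, leave 59 mm in y, the end walls leave 55 mm in x for the plug: 1.5 mm play each way. A black sprung seal under the flange ends pushes the cover up with 8 N, its square hooks against the lips; they cannot ride past the lips unless the tabs are pressed.
- source_b_home (a point): The same point on module source_b, whose port is open at the start: the cover must go here. Its module is alike, but its port frame is shimmed: it stands by an unmeasured amount, up to 5 mm, higher or lower than on source_a, and so does the cover's true home height relative to this point. x, y and the axes are true. The frame does not move.
- source_b_axis (a point): A point 60 mm above source_b_home on the port's axis. To feel when lowering the cover there with the tabs pressed: the seal meets the flange 2.5 mm above true home (4 N), pushes up 8 N at true home and 12 N 2.5 mm deeper, at a rigid seat. Let the tabs go between 8 and 12 N, near the lower end of that travel: the hooks spring out under the lips and the seal lifts the cover against them.
- blank_flange_center (a point): Centre of a loose steel disc (48 mm across, 12 mm high) that lies between the modules; leave it alone.
- solvent_bottle: Amber bottle, 68 mm across, 150 mm high, origin under its middle; leave it alone, as all that follows.
- sample_jar: Glass jar, 56 mm across, 75 mm high, origin under its middle.
- beaker: Glass beaker, 64 mm across, 80 mm high, origin under its middle.
- screwdriver: Red screwdriver lying left of the modules.
- wrench: Steel wrench lying right of the modules.
- parts_tray: White divided tray 120 x 160 x 30 mm, origin under its middle.
- vial_rack: White rack with vials, 100 x 160 x 51 mm, origin under its middle.
Mind the look-alikes: they are no part of the job. Of the things that look like the part that bears cover_grip, the smallest one is meant.

How it is judged:
By the outcome, as a careful person would: the job done as asked, in the order asked, and still so for the second after the job is handed in, with the robot touching nothing.
It also fails if it takes over 64 s, if anything falls off the work surface, if the arm or the gripper's body presses on something with over 40 N, if the wrist force passes 120 N, or if a joint passes its speed limit or range.

ROBOT

A 7-joint arm with a two-finger parallel gripper is mounted at the origin on the work surface. World frame = base frame: x ahead of the robot, y to its left, z up, the work surface at z = 0. Lengths are in m, angles in rad, forces in N, time in s.
With the tool pointing down it reaches from about 0.4 to 0.85 m from the base axis. Payload 10.4 kg.
Tool frame: the origin (TCP) lies midway between the tips of the shut fingers; the grasp point (between the pads) lies 19 mm behind it; z points along the fingers, x is the direction in which the jaws open and shut, and the axes are right-handed (so a half turn about z gives the same grasp; the last joint's range is limited). The gripper opens to 85 mm and grips with 20 to 120 N. Pads are 22 mm wide; open, the fingers measure 114 mm over their backs; the gripper's body (76 mm by 85 mm) begins 54 mm behind the grasp point. The pads swing forward as they close: fully open they stand 13 mm farther back than shut.
Start: joints at [1.171, 0.332, -0.065, 1.46, 0.022, 1.35, -0.088], TCP at [0.23, -0.581, 0.231] pointing down, gripper open.
Joint ranges: [-2.6, 2.6], [-0.5, 2.12], [-1.47, 1.34], [0.16, 2.42], [-1.27, 4.41], [0.06, 2.06], [-2.6, 2.6]. Speed limits (rad/s): [2.22, 2.22, 2.79, 2.79, 3.14, 3.14, 3.14].

INTERFACE

Orientations are given as a unit quaternion [x, y, z, w].
In Python, from workcell import monitor, eyes, ticket, models gives the robot as it stands.
- The arm moves only by the tool servo_tool, never from a script. Its argument "motion" is a list of rows, each a list of 7 numbers: the opening, from 0 (shut) to 1 (fully open), then the shift along the tool's x, y, z in m, then the turn, a rotation vector about the tool's x, y, z in degrees. In form: [[fingers, tx, ty, tz, rx, ry, rz], ...]. A call has 1 to 20 rows; each row is the pose to reach, as a shift and turn from the pose commanded when the call began, along the tool's axes at that moment; what a row does not reach only later rows make up. A row lasts 1/8 s, in which the tool goes at most 62.5 mm and 10.7 degrees, less where a joint would pass 70% of its speed; a pose out of reach is approached as far as the arm can. A call with a gripper value outside its range is refused whole. The fingers move at their own pace and stop on an object; "grip_force" is the grip in N (left out, the last holds). Time passes only in rows, so rows that repeat a pose let the fingers close. It gives the time, the measured TCP pose, the force and the opening at its end, in the units of the state.
- monitor.get_obs(): the state, without advancing time (a new reading comes with each control period).
- eyes.camera(name): name is "side" or "top"; returns (picture, depth): 384x512x3 uint8, blue, green, red; 384x512 float32, m along the optical axis (not along the pixel's ray), 0 where there is no reading.
- eyes.camera_info(name): a dict with "intrinsics" (3x3 intrinsics, pixels), "extrinsics" (4x4, takes a point from world to camera coordinates). Camera axes: x right, y down, z forward; pixel columns grow to the right and rows downward; lengths in m; the calibration is good to about 2 mm. A picture is of the moment at which its call begins. camera_info takes no time and is no camera call.
- ticket.hand_in(): hands the job in, once; it reports no verdict.
Trained networks look in the newest picture that a camera, given by its name, has taken for a name from the list of things; names that differ only in an ending like _2 or _b are one class to them, and where a whole thing is asked for, a point or a joint stands for the part that bears it (a point fixed in the world has none). Each returns a list of dicts, best first, with "confidence" (0 to 1); they miss things now and then, are a little off and sometimes report something else, mostly with a low value. They report only what shows in the picture. A call takes as long as a camera call. They do not tell look-alikes from the thing itself.
- models.boxes_of(camera, thing): "point" ([x, y, z] in m, in the coordinates of the camera as it stood for that picture, good to about 4 mm: the middle of the surface that is visible of it).
The state is a dict: "clock": time; "joint_pos": joint angles; "joint_velocities": joint speeds; "tau": joint torques, N m; "position": TCP position; "ee_rot": TCP orientation; "ft_force": force on the tool from outside, world axes, zero at the start; "torque": the same for the moment, N m; "grip_width": opening from 0.0 (shut) to 1.0 (fully open).
Only numpy, scipy, OpenCV 4.12 (cv2) and the standard library are available. Lean on these libraries where they do the work, as an engineer would, in place of code of your own. Each camera call takes 0.05 s, during which the arm holds its last target. There are 200 camera calls.

## Working session

There is one attempt and no reset: what is moved stays moved. The work goes in short steps, Python scripts to look and compute and a tool call to move; the robot and the scene stay as the last step left them, time stands still between calls to the robot, and variables do not carry over. Pictures are saved under pics/ and viewed, about 8 in all and at most 12, crops included, and the job is handed in when it is done.

Besides the shell and the picture viewer there is one more tool, called as name(argument=value, ...) on one line, values as JSON. servo_tool: Moves the arm, as the interface text tells. Its arguments: {"type":"object","properties":{"motion":{"type":"array"},"grip_force":{"type":"number"}},"required":["motion"]}

```bash
mkdir -p pics; ls; cat > h.py <<'E'
import numpy as np, cv2
from workcell import monitor, eyes, ticket, models
def cam(n):
    p,d=eyes.camera(n); i=eyes.camera_info(n)
    return p,d,np.array(i["intrinsics"]),np.array(i["extrinsics"])
def w(pc,E): return (np.linalg.inv(E)@np.r_[pc,1])[:3]
def cloud(d,K,E):
    v,u=np.mgrid[:d.shape[0],:d.shape[1]]
    P=np.stack([(u-K[0,2])/K[0,0]*d,(v-K[1,2])/K[1,1]*d,d,np.ones_like(d)],-1)
    return (P@np.linalg.inv(E).T)[...,:3]
E
python3 - <<'E'
from h import *
for n in("top","side"):
    p,d,K,E=cam(n); cv2.imwrite(f"pics/{n}0.png",p); np.savez(f"{n}0.npz",p=p,d=d,K=K,E=E)
    print(n,np.linalg.inv(E)[:3,3].round(3),K[0,0])
    for t in ("cover_grip","source_a_home","source_b_home","blank_flange_center"):
        for r in models.boxes_of(n,t): 
            q=np.array(r["point"]);uv=K@q/q[2]
            print(t,round(r["confidence"],2),w(q,E).round(3),uv[:2].round())
o=monitor.get_obs();print({k:np.round(v,3) for k,v in o.items()})
E
```

```text
pics
top [0.468 0.005 1.371] 433.4013398224713
cover_grip 0.87 [ 0.596 -0.027  0.028] [270. 185.]
cover_grip 0.83 [0.587 0.153 0.113] [209. 184.]
cover_grip 0.63 [ 0.66  -0.457  0.038] [409. 166.]
source_a_home 0.83 [0.586 0.147 0.084] [212. 185.]
source_b_home 0.63 [ 0.533 -0.185  0.085] [323. 205.]
blank_flange_center 0.65 [ 0.445 -0.009  0.014] [263. 233.]
side [0.206 0.777 1.04 ] 441.8458911835953
cover_grip 0.94 [0.396 0.228 0.031] [273. 301.]
cover_grip 0.69 [0.584 0.16  0.125] [217. 236.]
cover_grip 0.58 [ 0.598 -0.016  0.043] [241. 209.]
source_a_home 0.87 [0.565 0.201 0.083] [217. 260.]
source_b_home 0.89 [ 0.52  -0.143  0.091] [281. 177.]
blank_flange_center 0.65 [ 0.445 -0.001  0.017] [286. 234.]
{'clock': np.float64(0.5), 'joint_pos': array([ 1.171,  0.332, -0.065,  1.46 ,  0.022,  1.35 , -0.088]), 'joint_velocities': array([ 0.001, -0.001,  0.001, -0.   ,  0.001,  0.001, -0.   ]), 'tau': array([-1.0000e-03, -6.2474e+01,  4.9000e-02, -3.9156e+01,  1.6000e-02,
        2.0000e-03, -0.0000e+00]), 'position': array([ 0.23 , -0.581,  0.231]), 'ee_rot': array([ 0.827, -0.562,  0.   , -0.   ]), 'ft_force': array([ 0.161,  1.169, -0.105]), 'torque': array([-0.003,  0.001,  0.02 ]), 'grip_width': np.float64(1.0)}
```

```bash
python3 - <<'E'
import cv2,numpy as np
t=cv2.imread("pics/top0.png")[120:270,160:380]
cv2.imwrite("pics/top0c.png",cv2.resize(t,None,fx=3.6,fy=3.6,interpolation=cv2.INTER_CUBIC))
t=cv2.imread("pics/side0.png")
cv2.imwrite("pics/side0c.png",cv2.resize(t,(800,600)))
E
```

```text
(no output)
```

View pics/top0c.png

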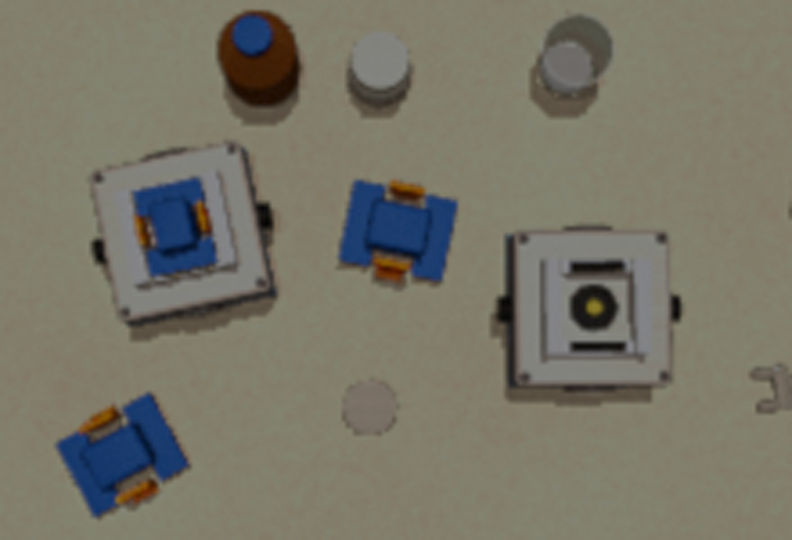

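View pics/side0c.png

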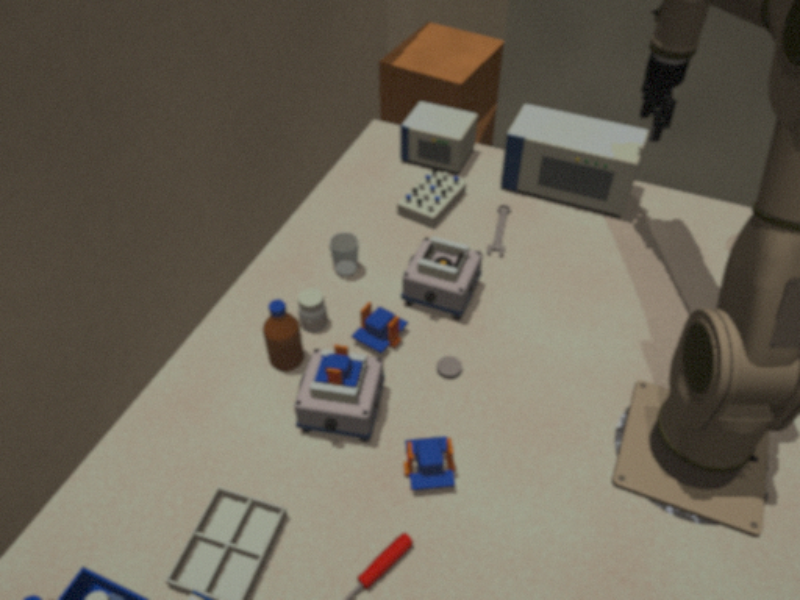

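The top view shows source_a with the cover at about crop (172,225), turned a few degrees, and source_b open at (595,307), nearly aligned. Loose look-alike covers lie at (400,230) and (120,455). The tabs lie along world y. Next I'll measure precisely from depth.

```bash
python3 - <<'E'
from h import *
for n in("top","side"):
    z=np.load(n+"0.npz");p,d,K,E=[z[k] for k in"pdKE"];C=cloud(d,K,E)
    hsv=cv2.cvtColor(p,cv2.COLOR_BGR2HSV).astype(int)
    H,S,V=hsv[...,0],hsv[...,1],hsv[...,2]
    for nm,c in(("a",(.587,.150)),("b",(.533,-.185))):
        near=(abs(C[...,0]-c[0])<.1)&(abs(C[...,1]-c[1])<.1)&(d>0)
        hz=C[near][:,2];h,e=np.histogram(hz,bins=np.arange(0,.16,.004));print(n,nm,[(round(float(b),3),int(a)) for a,b in zip(h,e) if a>15])
        pk=e[10+np.argmax(h[10:25])]+.002
        m=near&(abs(C[...,2]-pk)<.007); zp=np.median(C[m][:,2])
        lo=near&(C[...,2]>zp-.008)
        r=cv2.minAreaRect((C[lo][:,:2]*1000).astype(np.float32));print(" plate z",zp.round(4),"rect all above",np.round(r[0],1),np.round(r[1],1),round(r[2],1))
        fr=near&(C[...,2]>zp+.018)
        r=cv2.minAreaRect((C[fr][:,:2]*1000).astype(np.float32));print(" frame rect",np.round(r[0],1),np.round(r[1],1),round(r[2],1), "median z of 20-32 above:",np.median(C[near&(C[...,2]>zp+.02)&(C[...,2]<zp+.035)][:,2]).round(4))
        if nm=="a":
            o=near&(H<18)&(S>140)&(V>70)&(C[...,2]>.09)
            k,l,st,ce=cv2.connectedComponentsWithStats(o.astype(np.uint8))
            for i in range(1,k):
                if st[i,4]>5: print(" orange",st[i,4],np.median(C[l==i],0).round(4),C[l==i][:,2].max().round(4),ce[i].round(1))
            b=near&(H>100)&(H<125)&(S>120)&(C[...,2]>.09)
            hb=C[b][:,2];print(" blue z pct",np.percentile(hb,[5,25,50,75,95]).round(4),"mean top",C[b&(C[...,2]>np.percentile(hb,95)-.008)].mean(0).round(4))
            r=cv2.minAreaRect((C[b][:,:2]*1000).astype(np.float32));print(" blue rect",np.round(r[0],1),np.round(r[1],1),round(r[2],1))
E
```

```text
top a [(0.0, 695), (0.004, 112), (0.06, 26), (0.064, 29), (0.068, 16), (0.072, 36), (0.076, 187), (0.08, 499), (0.084, 362), (0.088, 49), (0.1, 24), (0.104, 66), (0.108, 243), (0.112, 180), (0.116, 25), (0.132, 29), (0.136, 91), (0.14, 42), (0.144, 23)]
 plate z 0.0829 rect all above [590.6 155.9] [136.8 130. ] 13.2
 frame rect [590.8 155.7] [78.4 86.1] 13.2 median z of 20-32 above: 0.1111
 orange 9 [0.5976 0.1283 0.1402] 0.1468 [216.8 180.2]
 orange 9 [0.5831 0.1781 0.14  ] 0.1458 [199.1 184.8]
 blue z pct [0.1095 0.1124 0.1153 0.1375 0.1416] mean top [0.5909 0.1551 0.1387]
 blue rect [590.8 155.1] [70.7 53.7] 13.1
top b [(0.0, 681), (0.004, 116), (0.064, 25), (0.068, 25), (0.072, 24), (0.076, 86), (0.08, 509), (0.084, 678), (0.088, 185), (0.1, 22), (0.104, 101), (0.108, 197), (0.112, 96)]
 plate z 0.0847 rect all above [ 531.9 -187.3] [134.8 130. ] 2.0
 frame rect [ 531.8 -187.9] [76.4 86.2] 0.9 median z of 20-32 above: 0.1099
side a [(0.0, 1125), (0.004, 153), (0.02, 33), (0.024, 46), (0.028, 45), (0.032, 44), (0.036, 43), (0.04, 36), (0.044, 40), (0.048, 48), (0.052, 47), (0.056,
[... 423 characters left out ...]
 0.1321 0.1415] 0.1508 [218.1 223.2]
 orange 59 [0.5802 0.1822 0.1355] 0.1493 [213.8 240.2]
 blue z pct [0.1111 0.1137 0.1165 0.139  0.1414] mean top [0.5883 0.1578 0.1394]
 blue rect [587.2 156.9] [67.4 52. ] 12.8
side b [(0.0, 708), (0.004, 131), (0.02, 20), (0.024, 42), (0.028, 43), (0.032, 50), (0.036, 29), (0.04, 41), (0.044, 30), (0.048, 39), (0.052, 37), (0.056, 48), (0.06, 59), (0.064, 50), (0.068, 54), (0.072, 51), (0.076, 59), (0.08, 141), (0.084, 458), (0.088, 175), (0.092, 50), (0.096, 43), (0.1, 39), (0.104, 63), (0.108, 141), (0.112, 122)]
 plate z 0.0864 rect all above [ 530.9 -184.3] [135.6 134.7] 4.3
 frame rect [ 530.8 -187.4] [78.8 94.2] 1.2 median z of 20-32 above: 0.1116
```

```bash
cat >> h.py <<'E'
from scipy.spatial.transform import Rotation as Ro
def go(x,y,z,xang=None):
    "shift in tool axes to world xyz, and rz(deg) to bring tool x to world angle xang"
    o=monitor.get_obs();R=Ro.from_quat(o["ee_rot"]);t=R.apply(np.array([x,y,z])-o["position"],inverse=True)*1000
    X=R.as_matrix();a=np.degrees(np.arctan2(X[1,0],X[0,0]))
    print("shift mm",t.round(1),"x ang",a.round(2),"tilt",X[:,2].round(4), "rz",None if xang is None else round((a-xang+90)%180-90,2))
    print("F",np.round(o["ft_force"],2),"T",np.round(o["torque"],3),"w",round(float(o["grip_width"]),3),"pos",np.round(o["position"],4),"t",o["clock"])
E
python3 -c "
from h import *
go(.590,.1563,.30,103.3)"
```

```text
shift mm [-553.2 -606.1  -68.7] x ang -68.41 tilt [ 0. -0. -1.] rz 8.29
F [ 0.16  1.17 -0.11] T [-0.003  0.001  0.02 ] w 1.0 pos [ 0.23   -0.5811  0.2313] t 0.5
```

servo_tool(motion=[[1,0,0,-0.06,0,0,0],[1,-0.02,-0.02,-0.1,0,0,1],[1,-0.05,-0.055,-0.1,0,0,2],[1,-0.09,-0.1,-0.1,0,0,3],[1,-0.13,-0.142,-0.1,0,0,4],[1,-0.17,-0.186,-0.1,0,0,5],[1,-0.21,-0.23,-0.1,0,0,6],[1,-0.25,-0.274,-0.1,0,0,7],[1,-0.29,-0.318,-0.1,0,0,8],[1,-0.33,-0.362,-0.1,0,0,8.3],[1,-0.37,-0.405,-0.1,0,0,8.3],[1,-0.41,-0.449,-0.1,0,0,8.3],[1,-0.45,-0.493,-0.1,0,0,8.3],[1,-0.49,-0.537,-0.09,0,0,8.3],[1,-0.52,-0.57,-0.08,0,0,8.3],[1,-0.54,-0.592,-0.07,0,0,8.3],[1,-0.553,-0.606,-0.07,0,0,8.3],[1,-0.553,-0.606,-0.07,0,0,8.3],[1,-0.553,-0.606,-0.07,0,0,8.3]], grip_force=20)

```text
clock: 2.88
position: [0.59, 0.1551, 0.3015]
ee_rot: [0.784, -0.621, 0.0, 0.0]
ft_force: [0.2, -0.3, 0.3]
grip_width: 1.0
```

```bash
python3 -c "
from h import *
go(.590,.1563,.116,103.3)"
```

```text
shift mm [ -1.2  -0.2 185.5] x ang -76.75 tilt [ 3.e-04 -5.e-04 -1.e+00] rz -0.05
F [ 0.18 -0.26  0.32] T [-0.025 -0.013  0.009] w 1.0 pos [0.59   0.1551 0.3015] t 2.875
```

servo_tool(motion=[[1,-0.001,0,0.04,0,0,0],[1,-0.001,0,0.09,0,0,0],[1,-0.001,0,0.13,0,0,0],[1,-0.001,0,0.15,0,0,0],[1,-0.001,0,0.165,0,0,0],[1,-0.001,0,0.175,0,0,0],[1,-0.001,0,0.182,0,0,0],[1,-0.001,0,0.185,0,0,0],[1,-0.001,0,0.185,0,0,0],[1,-0.001,0,0.185,0,0,0]])

```text
clock: 4.12
position: [0.59, 0.1571, 0.1168]
ee_rot: [0.784, -0.621, 0.0, -0.0]
ft_force: [0.3, 0.8, -1.2]
grip_width: 0.999
```

```bash
python3 - <<'E'
from h import *
go(.590,.1563,.116,103.3)
p,d,K,E=cam("side")
u,v=217,236
cv2.imwrite("pics/s1.png",cv2.resize(p[150:290,130:310],None,fx=4,fy=4,interpolation=cv2.INTER_CUBIC))
E
```

```text
shift mm [0.8 0.2 0.8] x ang -76.71 tilt [ 8.e-04  1.e-04 -1.e+00] rz -0.01
F [ 0.26  0.77 -1.23] T [-0.005 -0.028  0.025] w 0.999 pos [0.59   0.1571 0.1168] t 4.125
```

View pics/s1.png

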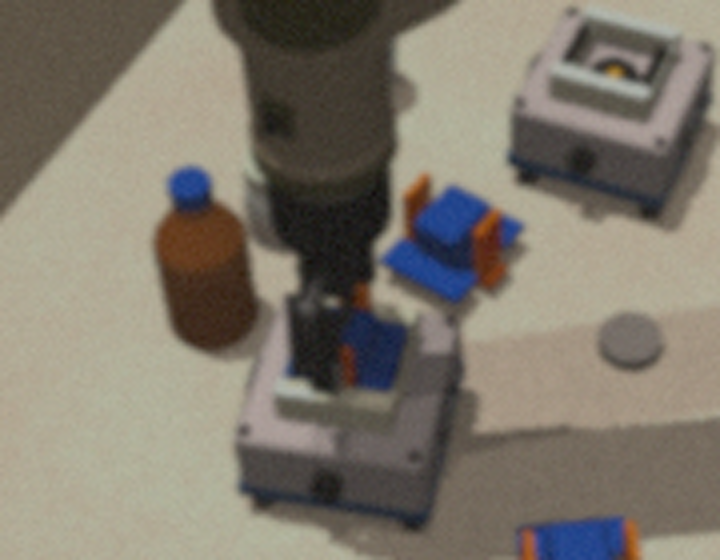

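The open fingers straddle the tabs (pads around (320,345)) and touch nothing. I'll close gradually and feel for centring.

servo_tool(motion=[[0.85,0,0,0,0,0,0],[0.75,0,0,0,0,0,0],[0.7,0,0,0,0,0,0],[0.66,0,0,0,0,0,0],[0.64,0,0,0,0,0,0],[0.64,0,0,0,0,0,0]], grip_force=30)

```text
clock: 4.92
position: [0.5901, 0.1564, 0.1165]
ee_rot: [0.784, -0.621, 0.0, 0.0]
ft_force: [0.5, -4.5, 4.3]
grip_width: 0.643
```

```bash
python3 -c "
from h import *
go(.590,.1563,.116,103.3)"
```

```text
shift mm [0.1 0.1 0.5] x ang -76.74 tilt [ 5.e-04 -8.e-04 -1.e+00] rz -0.04
F [ 0.51 -4.52  4.29] T [-0.902 -0.038 -0.051] w 0.643 pos [0.5901 0.1564 0.1165] t 4.925
```

servo_tool(motion=[[0.64,0.0005,0,-0.0005,0,0,0],[0.64,0.001,0,-0.001,0,0,0],[0.64,0.001,0,-0.001,0,0,0]])

```text
clock: 5.3
position: [0.5898, 0.1563, 0.1168]
ee_rot: [0.784, -0.62, -0.0, -0.0]
ft_force: [2.3, -1.0, -5.7]
grip_width: 0.636
```

servo_tool(motion=[[0.62,0,0,0,0,0,0],[0.61,0,0,0,0,0,0],[0.61,0,0,0,0,0,0]])

```text
clock: 5.68
position: [0.5898, 0.1563, 0.1173]
ee_rot: [0.784, -0.62, -0.0, 0.0]
ft_force: [0.5, -0.0, -2.5]
grip_width: 0.611
```

servo_tool(motion=[[0.58,0,0,-0.0005,0,0,0],[0.56,0,0,-0.0005,0,0,0],[0.54,0,0,-0.001,0,0,0],[0.52,0,0,-0.001,0,0,0],[0.5,0,0,-0.001,0,0,0],[0.49,0,0,-0.001,0,0,0],[0.48,0,0,-0.001,0,0,0]], grip_force=45)

```text
clock: 6.55
position: [0.5901, 0.156, 0.1192]
ee_rot: [0.784, -0.621, 0.0, -0.0]
ft_force: [-2.6, -1.1, 7.0]
grip_width: 0.489
```

```bash
python3 -c "
from h import *
go(.590,.1563,.116,103.3)"
```

```text
shift mm [-0.3  0.   3.2] x ang -76.71 tilt [ 6.e-04 -3.e-04 -1.e+00] rz -0.01
F [-2.63 -1.14  6.99] T [-0.41   0.651 -0.007] w 0.489 pos [0.5901 0.156  0.1192] t 6.55
```

servo_tool(motion=[[0.45,0,0,0,0,0,0],[0.4,0,0,0,0,0,0],[0.4,0,0,-0.001,0,0,0],[0.4,0,0,-0.002,0,0,0],[0.4,0,0,-0.002,0,0,0]])

```text
clock: 7.18
position: [0.5901, 0.156, 0.121]
ee_rot: [0.784, -0.621, 0.0, -0.0]
ft_force: [-2.0, -1.6, 4.5]
grip_width: 0.474
```

servo_tool(motion=[[0.4,0,0,-0.002,0,0,0],[0.4,0,0,-0.004,0,0,0],[0.4,0,0,-0.007,0,0,0],[0.4,0,0,-0.01,0,0,0],[0.4,0,0,-0.01,0,0,0]])

```text
clock: 7.8
position: [0.5901, 0.1561, 0.1305]
ee_rot: [0.784, -0.621, 0.0, -0.0]
ft_force: [1.3, -0.7, -0.8]
grip_width: 0.473
```

Free. Lift clear, then look.

servo_tool(motion=[[0.4,0,0,-0.01,0,0,0],[0.4,0,0,-0.025,0,0,0],[0.4,0,0,-0.05,0,0,0],[0.4,0,0,-0.09,0,0,0],[0.4,0,0,-0.12,0,0,0],[0.4,0,0,-0.13,0,0,0],[0.4,0,0,-0.13,0,0,0]])

```text
clock: 8.68
position: [0.5901, 0.1561, 0.2606]
ee_rot: [0.784, -0.621, 0.0, -0.0]
ft_force: [1.2, -0.4, -1.1]
grip_width: 0.473
```

```bash
python3 - <<'E'
from h import *
go(.5315,-.1875,.26,91.0)
p,d,K,E=cam("side")
cv2.imwrite("pics/s2.png",cv2.resize(p[90:290,130:330],None,fx=3,fy=3,interpolation=cv2.INTER_CUBIC))
E
```

```text
shift mm [320.9 136.    0.6] x ang -76.71 tilt [ 8.e-04 -1.e-04 -1.e+00] rz 12.29
F [ 1.16 -0.43 -1.13] T [ 0.005 -0.    -0.   ] w 0.473 pos [0.5901 0.1561 0.2606] t 8.675
```

View pics/s2.png

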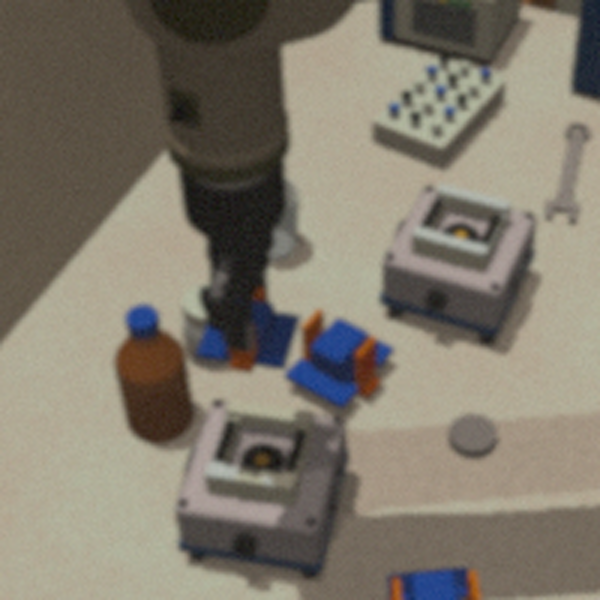

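servo_tool(motion=[[0.4,0.03,0.013,0,0,0,1],[0.4,0.07,0.03,0,0,0,3],[0.4,0.11,0.047,0,0,0,6],[0.4,0.14,0.06,0,0,0,9],[0.4,0.155,0.066,0,0,0,12.3],[0.4,0.16,0.068,0,0,0,12.3],[0.4,0.16,0.068,0,0,0,12.3]])

```text
clock: 9.6
position: [0.5606, -0.0143, 0.26]
ee_rot: [0.714, -0.7, -0.0, -0.0]
ft_force: [-0.5, 0.5, -0.9]
grip_width: 0.47
```

```bash
cat > m.py <<'E'
from h import *
go(.5315,-.1875,.26,91.0)
# template fit of frame ring (78x86) at plate level+27, robust multi-image
for n in("top","side"):
    fs=[cam(n) for _ in range(5)];K,E=fs[0][2:]
    p=np.mean([f[0] for f in fs],0).astype(np.uint8);D=np.array([f[1] for f in fs]);d=np.median(D,0)
    np.savez(n+"1.npz",p=p,d=d,K=K,E=E);C=cloud(d,K,E)
    cv2.imwrite(f"pics/{n}1.png",p)
    for nm,c in(("a",(.590,.156)),("b",(.5315,-.1875))):
        near=(np.hypot(C[...,0]-c[0],C[...,1]-c[1])<.1)&(d>0)
        Z=C[...,2]; plate=near&(Z>.075)&(Z<.095)
        zp=np.median(Z[plate]); 
        top=near&(Z>zp+.02)&(Z<zp+.034); zt=np.median(Z[top])
        box=near&(Z>zp-.006)&(Z<.13)
        o=[]
        for m in(top,box):
            r=cv2.minAreaRect((C[m][:,:2]*1e4).astype(np.float32)); o+=[np.round(np.array(r[0])/10,1),np.round(np.array(r[1])/10,1),round(r[2],1)]
        print(n,nm,"zp",round(float(zp),4),"zt",round(float(zt),4),*o)
E
python3 m.py; python3 - <<'E'
import cv2,numpy as np
p=cv2.imread("pics/side1.png");cv2.imwrite("pics/s3.png",cv2.resize(p[90:250,180:360],None,fx=3.7,fy=3.7,interpolation=cv2.INTER_CUBIC))
E
```

```text
shift mm [ 1.726e+02  3.250e+01 -1.000e-01] x ang -88.89 tilt [-3.e-04  4.e-04 -1.e+00] rz 0.11
F [-0.49  0.52 -0.85] T [0.045 0.008 0.005] w 0.47 pos [ 0.5606 -0.0143  0.26  ] t 9.6
top a zp 0.0831 zt 0.1096 [590.8 155.8] [78.1 86. ] 13.2 [590.8 155.9] [136.2 129.7] 13.2
top b zp 0.0848 zt 0.1106 [ 531.7 -187.7] [76.3 85.6] 0.9 [ 530.6 -189.2] [131.9 126.1] 2.0
side a zp 0.0847 zt 0.1109 [589.9 155.8] [78.3 87.7] 13.2 [589.5 156.5] [129.6 130.1] 13.1
side b zp 0.0862 zt 0.1119 [ 531.2 -187.5] [78.5 90.2] 1.8 [ 531.2 -184.5] [130.6 128.5] 1.5
```

View pics/s3.png

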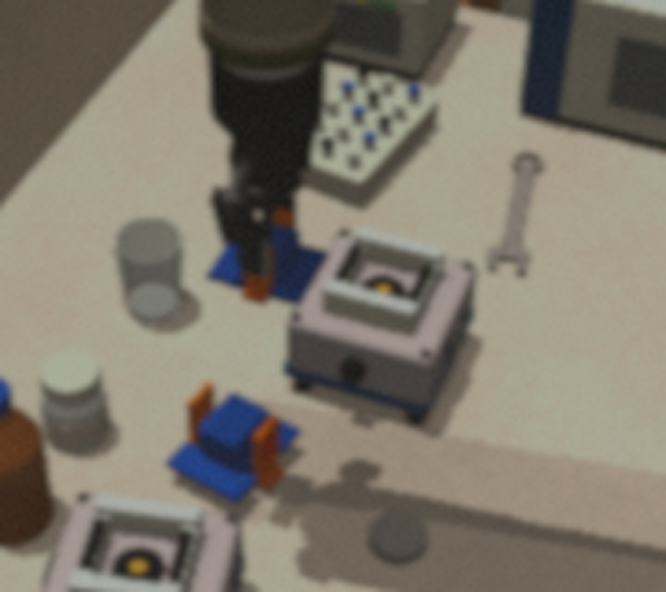

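servo_tool(motion=[[0.4,0.03,0.006,0,0,0,0],[0.4,0.07,0.014,0,0,0,0],[0.4,0.11,0.022,0,0,0,0],[0.4,0.14,0.028,0,0,0,0],[0.4,0.16,0.031,0,0,0,0],[0.4,0.17,0.0325,0.02,0,0,0],[0.4,0.1725,0.0325,0.05,0,0,0],[0.4,0.1725,0.0325,0.08,0,0,0],[0.4,0.1725,0.0325,0.1,0,0,0],[0.4,0.1725,0.0325,0.105,0,0,0],[0.4,0.1725,0.0325,0.105,0,0,0],[0.4,0.1725,0.0325,0.105,0,0,0]])

```text
clock: 11.6
position: [0.5317, -0.1884, 0.1564]
ee_rot: [0.713, -0.701, 0.001, -0.0]
ft_force: [-0.0, 1.1, -1.2]
grip_width: 0.475
```

```bash
python3 - <<'E'
from h import *
go(.5312,-.1873,.142,91.2)
p,d,K,E=cam("side")
cv2.imwrite("pics/s4.png",cv2.resize(p[110:220,230:350],None,fx=5,fy=5,interpolation=cv2.INTER_CUBIC))
E
```

```text
shift mm [-1.1  0.5 14.4] x ang -89.0 tilt [ 1.5e-03 -6.0e-04 -1.0e+00] rz -0.2
F [-0.01  1.13 -1.21] T [ 0.013 -0.031  0.038] w 0.475 pos [ 0.5317 -0.1884  0.1564] t 11.6
```

View pics/s4.png

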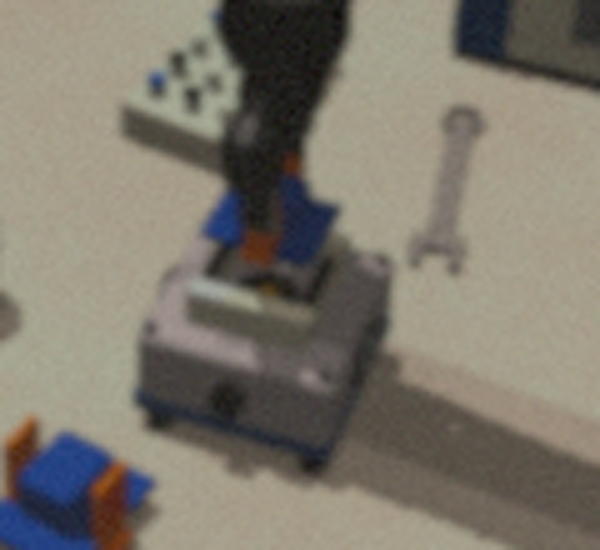

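The cover is centred over the open port of source_b (hooks at (260,245), frame lips at (250,300)). I'll settle and re-read the pose before inserting.

servo_tool(motion=[[0.4,0,0,0,0,0,0],[0.4,0,0,0,0,0,0],[0.4,0,0,0.005,0,0,0],[0.4,0,0,0.01,0,0,0],[0.4,0,0,0.01,0,0,0]])

```text
clock: 12.28
position: [0.5307, -0.1883, 0.1446]
ee_rot: [0.713, -0.701, -0.001, 0.0]
ft_force: [0.4, 0.5, -0.3]
grip_width: 0.474
```

```bash
python3 -c "
from h import *
go(.5312,-.1873,.130,91.2)"
```

```text
shift mm [-1.  -0.6 14.6] x ang -89.01 tilt [-1.1e-03  4.0e-04 -1.0e+00] rz -0.21
F [ 0.39  0.52 -0.25] T [-0.021  0.01   0.004] w 0.474 pos [ 0.5307 -0.1883  0.1446] t 12.275
```

servo_tool(motion=[[0.4,-0.001,0,0,0,0,0],[0.4,-0.001,0,0.003,0,0,0],[0.4,-0.001,0,0.006,0,0,0],[0.4,-0.001,0,0.009,0,0,0],[0.4,-0.001,0,0.01,0,0,0],[0.4,-0.001,0,0.01,0,0,0]])

```text
clock: 13.02
position: [0.531, -0.1874, 0.1352]
ee_rot: [0.713, -0.701, -0.0, 0.0]
ft_force: [-0.2, 0.3, -0.9]
grip_width: 0.468
```

servo_tool(motion=[[0.4,0,0,0.002,0,0,0],[0.4,0,0,0.004,0,0,0],[0.4,0,0,0.006,0,0,0],[0.4,0,0,0.006,0,0,0]])

```text
clock: 13.52
position: [0.5309, -0.1873, 0.1291]
ee_rot: [0.713, -0.701, -0.0, 0.0]
ft_force: [-0.4, -0.1, -0.4]
grip_width: 0.475
```

servo_tool(motion=[[0.4,0,0,0.0015,0,0,0],[0.4,0,0,0.003,0,0,0],[0.4,0,0,0.004,0,0,0],[0.4,0,0,0.004,0,0,0]])

```text
clock: 14.02
position: [0.531, -0.1874, 0.1252]
ee_rot: [0.713, -0.701, -0.0, 0.0]
ft_force: [-0.0, 0.1, -0.9]
grip_width: 0.47
```

Inside the lips with no contact. Feel for the seal.

servo_tool(motion=[[0.4,0,0,0.0005,0,0,0],[0.4,0,0,0.001,0,0,0],[0.4,0,0,0.0015,0,0,0],[0.4,0,0,0.0015,0,0,0]])

```text
clock: 14.52
position: [0.531, -0.1873, 0.1238]
ee_rot: [0.713, -0.701, -0.0, 0.0]
ft_force: [0.3, 0.3, -0.7]
grip_width: 0.466
```

servo_tool(motion=[[0.4,0,0,0.0005,0,0,0],[0.4,0,0,0.001,0,0,0],[0.4,0,0,0.0015,0,0,0],[0.4,0,0,0.0015,0,0,0]])

```text
clock: 15.02
position: [0.5312, -0.1874, 0.1225]
ee_rot: [0.713, -0.701, 0.0, -0.0]
ft_force: [-1.1, 0.3, 4.4]
grip_width: 0.467
```

servo_tool(motion=[[0.4,0,0,0.0005,0,0,0],[0.4,0,0,0.001,0,0,0],[0.4,0,0,0.0015,0,0,0],[0.4,0,0,0.002,0,0,0],[0.4,0,0,0.002,0,0,0]])

```text
clock: 15.65
position: [0.5312, -0.1874, 0.1207]
ee_rot: [0.713, -0.701, 0.0, -0.0]
ft_force: [-2.8, 1.4, 7.6]
grip_width: 0.47
```

servo_tool(motion=[[0.4,0,0,0.0005,0,0,0],[0.4,0,0,0.001,0,0,0],[0.4,0,0,0.001,0,0,0]])

```text
clock: 16.02
position: [0.5312, -0.1874, 0.1198]
ee_rot: [0.713, -0.701, 0.0, -0.0]
ft_force: [-3.1, 1.2, 8.9]
grip_width: 0.472
```

servo_tool(motion=[[0.4,0,0,0.0005,0,0,0],[0.4,0,0,0.001,0,0,0],[0.4,0,0,0.001,0,0,0]])

```text
clock: 16.4
position: [0.5312, -0.1874, 0.119]
ee_rot: [0.713, -0.701, 0.0, 0.0]
ft_force: [-3.5, 1.0, 10.5]
grip_width: 0.473
```

servo_tool(motion=[[0.9,0,0,0.0005,0,0,0],[0.9,0,0,0.0005,0,0,0],[0.9,0,0,0.0005,0,0,0],[0.9,0,0,0,0,0,0],[0.95,0,0,0,0,0,0],[0.95,0,0,0,0,0,0]])

```text
clock: 17.15
position: [0.5311, -0.1874, 0.1183]
ee_rot: [0.713, -0.701, 0.0, -0.0]
ft_force: [-0.4, 0.1, -0.3]
grip_width: 0.951
```

servo_tool(motion=[[1,0,0,-0.01,0,0,0],[1,0,0,-0.03,0,0,0],[1,0,0,-0.07,0,0,0],[1,0,0,-0.12,0,0,0],[1,0,0,-0.16,0,0,0],[1,-0.05,0.05,-0.18,0,0,0],[1,-0.1,0.1,-0.19,0,0,0],[1,-0.14,0.14,-0.19,0,0,0],[1,-0.16,0.16,-0.19,0,0,0],[1,-0.16,0.16,-0.19,0,0,0],[1,-0.16,0.16,-0.19,0,0,0]])

```text
clock: 18.52
position: [0.3686, -0.0304, 0.3089]
ee_rot: [0.713, -0.701, 0.001, -0.0]
ft_force: [0.2, -0.7, 0.2]
grip_width: 0.999
```

```bash
python3 - <<'E'
from h import *
go(.5312,-.1873,.119,91.2)
ims=[]
for n,c0 in(("top",(280,160)),("side",(235,125))):
    fs=[cam(n) for _ in range(5)];K,E=fs[0][2:]
    p=np.mean([f[0] for f in fs],0).astype(np.uint8);d=np.median([f[1] for f in fs],0);C=cloud(d,K,E)
    ims.append(cv2.resize(p[c0[1]:c0[1]+90,c0[0]:c0[0]+90],(400,400),interpolation=cv2.INTER_CUBIC))
    hsv=cv2.cvtColor(p,cv2.COLOR_BGR2HSV).astype(int);H,S,V=hsv[...,0],hsv[...,1],hsv[...,2]
    near=(np.hypot(C[...,0]-.5315,C[...,1]+.1875)<.08)
    o=near&(H<18)&(S>140)&(V>60)&(C[...,2]>.09)
    k,l,st,ce=cv2.connectedComponentsWithStats(o.astype(np.uint8))
    for i in range(1,k):
        if st[i,4]>4: print(n,"orange",st[i,4],np.median(C[l==i],0).round(4),C[l==i][:,2].max().round(4))
    b=near&(H>100)&(H<125)&(S>120)&(C[...,2]>.09);hb=C[b][:,2]
    print(" blue z pct",np.percentile(hb,[5,25,50,75,95]).round(4),"top",np.median(C[b&(C[...,2]>.13)],0).round(4),"flange",np.median(hb[hb<.125]).round(4))
    r=cv2.minAreaRect((C[b][:,:2]*1e4).astype(np.float32));print(" blue rect",np.array(r[0])/10,np.array(r[1])/10,r[2])
cv2.imwrite("pics/f.png",np.hstack(ims))
E
```

```text
shift mm [ 159.5 -159.7  190.2] x ang -89.01 tilt [ 1.2e-03 -9.0e-04 -1.0e+00] rz -0.21
F [ 0.24 -0.68  0.2 ] T [0.011 0.031 0.024] w 0.999 pos [ 0.3686 -0.0304  0.3089] t 18.525
top orange 7 [ 0.5324 -0.1589  0.1405] 0.1419
top orange 7 [ 0.5321 -0.1637  0.1469] 0.149
top orange 15 [ 0.5334 -0.2105  0.1398] 0.1485
 blue z pct [0.1116 0.1133 0.115  0.1385 0.141 ] top [ 0.5304 -0.1871  0.1391] flange 0.1135
 blue rect [ 532.88569336 -188.59222412] [67.11153564 53.05986328] 0.8573685884475708
side orange 15 [ 0.5283 -0.2106  0.1433] 0.1493
side orange 41 [ 0.5272 -0.1597  0.1353] 0.148
 blue z pct [0.1135 0.1148 0.1164 0.1404 0.1417] top [ 0.5264 -0.1847  0.1408] flange 0.1151
 blue rect [ 528.92670898 -187.06052246] [67.4072876  52.04155884] 0.254231333732605
```

View pics/f.png

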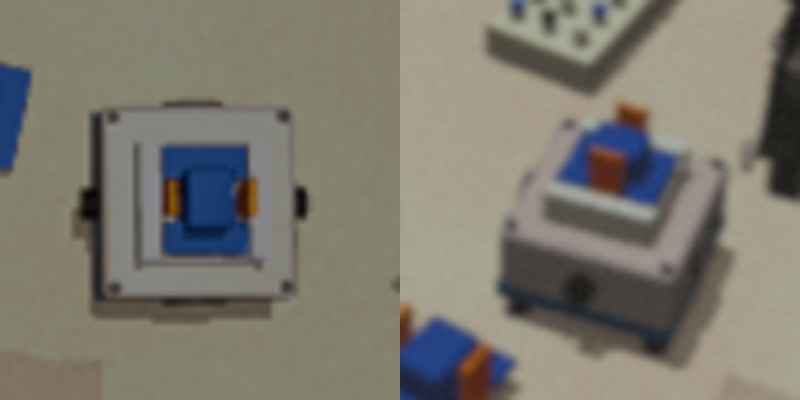

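```bash
python3 -c "
from h import *
print(ticket.hand_in())"
```

```text
the job is handed in; nothing more can be done
None
```

I unclipped the cover from source_a, lifted it straight off and clipped it onto source_b. I handed the job in at about 19 s. No verdict was given.

**Forces:** Pushing down, I stopped at about 11 N of seal force and then let both tabs go. The highest vertical force I read on either module was about 10.5 N. The readings come once per move, so brief peaks in between would not show.

**Last checks:**
- **Height:** the block's top is about 29 mm above source_b's lips, against 28 mm nominal and about the same as it was on source_a.
- **Tabs:** they stand about 51 mm apart, against about 52 mm on source_a. A tab blocked by its lip would have taken off 4.5 mm or more, so both look sprung out.
- **Clear of the bench:** the gripper is open and away from everything. I deliberately touched nothing else, but I did not re-measure the other objects.
- **Disagreement:** the top and side cameras differ by about 4 mm on the cover's x position. The forces while inserting gave no sign of a misfit.

I did not tug the cover to test the latch; I judged it from the images and forces.

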